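# Find the hidden catch of the pickup cabinet and open its hatch

## Robot

A 6-joint arm with a two-finger parallel gripper is mounted at the origin on the work surface. World frame = base frame: x ahead of the robot, y to its left, z up, the work surface at z = 0. Lengths are in m, angles in rad, forces in N, time in s.
With the tool pointing down it reaches from about 0.35 to 0.875 m from the base axis. Payload 4.2 kg.
Tool frame: the origin (TCP) lies midway between the tips of the shut fingers; the grasp point (between the pads) lies 19 mm behind it; z points along the fingers, y is the line along which they close (so a half turn about z gives the same grasp; the last joint's range is limited). The gripper opens to 85 mm and grips with 20 to 120 N. Pads are 22 mm wide; open, the fingers measure 114 mm over their backs; the gripper's body (76 mm by 85 mm) begins 54 mm behind the grasp point. The pads swing forward as they close: fully open they stand 13 mm farther back than shut.
Start: joints at [-0.875, 0.385, 0.008, 0, -1.194, -0.259], TCP at [0.264, -0.566, 0.231] pointing down, gripper open.
Joint ranges: [-3.14, 3.14], [-1.21, 2.06], [-1.07, 1.41], [-3.16, 2.05], [-2.99, -0.16], [-3.1, 3.1]. Speed limits (rad/s): [2.79, 2.79, 3.14, 3.14, 3.14, 3.14].

## Interface

Orientations are given as a rotation vector (axis times angle).
In Python, from bench import robot gives the robot as it stands. The module is installed in compiled form; this text tells all that it offers.
- The arm moves only by the shell command python3 -m inch 'ROWS'. ROWS is a JSON object of lists of equal length, an entry for each row: "translation": the shift along the tool's x, y, z in m, a list of three; "turn": the turn, a rotation vector about the tool's x, y, z in degrees, a list of three; "grip": the finger opening in m, from 0 to 0.0854. In form: {"translation": [[x, y, z], ...], "turn": [[rx, ry, rz], ...], "grip": [grip, ...]}. A call has 1 to 8 rows; each row shifts and turns the commanded pose from where the row before left it, along the tool's axes as they then stand; what a row does not reach is not made up. A row lasts 1/10 s, in which the tool goes at most 50 mm and 8.59 degrees, less where a joint would pass 70% of its speed; a pose out of reach is approached as far as the arm can. A call with a gripper value outside its range is refused whole. The fingers move at their own pace and stop on an object; the grip force is fixed at half the most. Time passes only in rows, so rows that do not move let the fingers close. It gives the time, the measured TCP pose, the force, the opening and the grip force at its end, in the units of the state.
- robot.read_state(): the state, without advancing time (a new reading comes with each control period).
- robot.camera(name): name is "scene" or "top"; returns a dict with "image" (480x640x3 uint8, blue, green, red), "camera_matrix" (3x3 intrinsics, pixels), "eye" and "rotation" of the camera in the world. Camera axes: x right, y down, z forward; pixel columns grow to the right and rows downward; lengths in m; the calibration is good to about 2 mm. A picture is of the moment at which its call begins. There is no depth.
- robot.close_job(): hands the job in; it is judged then, once.
The state is a dict: "clock": time; "joints": joint angles; "joint_velocities": joint speeds; "effort": joint torques, N m; "tool_pos": TCP position; "tcp_rot": TCP orientation; "contact_force": force on the tool from outside, world axes, zero at the start; "ft_torque": the same for the moment, N m; "grip_width": finger opening in m; "grip_force": force on a finger pad.
Only numpy, scipy, OpenCV 4.12 (cv2) and the standard library are available. Lean on these libraries where they do the work, as an engineer would, in place of code of your own. Each camera call takes 0.05 s, during which the arm holds its last target. There are 200 camera calls.

## Task

One of the five look-alike slats let in flush along the front of the pickup cabinet's top is a hidden spring catch: feel along them with closed fingertips for the one that gives and press it in until the hatch behind it pops ajar. Then push the hatch gently with the fingers all the way up and over until it leans back open on its stop, and come away. Pick nothing up, and leave the things standing on and around the cabinet where they are.

Things in the scene. Friction and masses are not known exactly. Their poses are not given: they have to be found in the camera images.
- cabinet: low fixed wooden cabinet, 280 (its x) x 360 (y) x 90 mm tall. Origin: centre of its underside; x to its back, z up. Five look-alike pale slats, 60 (x) x 54 mm (y), 4 mm gaps, lie flush in its top near the front. One, not known which, is the spring catch and goes straight in; four are solid. Behind them a flush 120 (x) x 180 mm hatch
- slot0 (a point): centre of the upper face of slat place 0, flush with the cabinet top 90 mm above the table; places 0 to 4 run along the cabinet's +y, 58 mm apart. Axes as the cabinet's
- slot1 (a point): centre of the upper face of slat place 1, flush with the cabinet top 90 mm above the table; places 0 to 4 run along the cabinet's +y, 58 mm apart. Axes as the cabinet's
- slot2 (a point): centre of the upper face of slat place 2, flush with the cabinet top 90 mm above the table; places 0 to 4 run along the cabinet's +y, 58 mm apart. Axes as the cabinet's
- slot3 (a point): centre of the upper face of slat place 3, flush with the cabinet top 90 mm above the table; places 0 to 4 run along the cabinet's +y, 58 mm apart. Axes as the cabinet's
- slot4 (a point): centre of the upper face of slat place 4, flush with the cabinet top 90 mm above the table; places 0 to 4 run along the cabinet's +y, 58 mm apart. Axes as the cabinet's
- catch (a joint): how far the one live slat is pushed in, m: 0 flush, 0.008 fully in. Gives at about 1.5 N, fully in at 5 to 6 N; from about 0.006 it frees the hatch. Springs back flush when let go. The solid slats do not give
- hatch (a joint): angle of the hatch, rad: 0 shut, bolted. Pressing the catch frees it and a sprung pin lifts it to about 0.68 and holds it ajar. From there it is pushed up freely (a few N at its edge, damped hinge). Beyond 1.57 (upright) it falls slowly back on its stop at 1.85 and stays; short of upright it drops back to about 0.68
- hatch_hinge (a point): middle of the hatch's hinge line, at its back edge, 85 mm behind the cabinet's origin and 84 mm above the table; the hinge line runs along the cabinet's y
- hatch_edge (a point): middle of the hatch's free front edge, 120 mm from the hinge line (half-way through the 12 mm thick wooden board); it faces the robot and rises as the hatch opens
- tin: small round metal can, 48 mm across, 50 mm tall, standing on the cabinet's deck to the left (+y) of the hatch. Not part of the job; origin: centre of its underside
- pot: small white ceramic pot, 52 mm across, 48 mm tall, standing on the deck to the right (-y) of the hatch. Not part of the job; origin: centre of its underside
- sauce: squeeze bottle, 56 mm across, 170 mm tall, standing on the table left of the cabinet. Not part of the job; origin: centre of its underside
- cup: lidded paper cup, 86 mm across, 113 mm tall, standing on the table right of the cabinet. Not part of the job; origin: centre of its underside
- carton: cardboard meal carton, 130 x 90 x 60 mm, on the table left of the cabinet. Not part of the job; origin: centre of its underside
- puck: black round order puck, 76 mm across, 14 mm thick, flat on the table right of the cabinet. Not part of the job; origin: centre of its underside
- marker: grey round-ended marker pen, 138 mm long, 18 mm thick, lying along the left side of the cabinet. Not part of the job; origin: centre of its underside

How it is judged:
On the way, in this order (a step that is already met when the one before it is completed fails the run):
1. the hidden catch is pressed in (more than 4 mm) (value of joint catch above 0.004 m).
2. the hatch has popped ajar (past 0.35 rad) (value of joint hatch above 0.35 rad), for 0.05 s.
3. the hatch is pushed past upright (past 1.6 rad) (value of joint hatch above 1.6 rad), for 0.05 s.
At the end, for the whole second after the job is handed in: the hatch rests open on its stop (past 1.75 rad, still), the catch slat has sprung back to within 1.5 mm of flush, and every bystander is within 30 mm of where it began (value of joint hatch above 1.75 rad and velocity of joint hatch below 0.1 rad/s and value of joint catch below 0.0015 m and distance of each of tin, pot, sauce, cup, carton, puck, marker from where it was at the start of the episode below 0.03 m); the robot touches nothing.
It fails at once if a thing standing on or around the cabinet is lifted, carried or shoved more than 30 mm (distance of any of tin, pot, sauce, cup, carton, puck, marker from where it was at the start of the episode above 0.03 m).
It fails at once if the hatch is gripped or forced by the fingers with more than 60 N (contact force between the fingers and hatch above 60 N).
It also fails if it takes over 58 s, if anything falls off the work surface, if the arm or the gripper's body presses on something with over 40 N, if the wrist force passes 120 N, or if a joint passes its speed limit or range.

## Working session

There is one attempt and no reset: what is moved stays moved. The work goes in short steps, Python scripts to look and compute and a shell command to move; the robot and the scene stay as the last step left them, time stands still between calls to the robot, and variables do not carry over. Pictures are saved under pics/ and viewed, at most 10 in all, crops included, and the job is handed in when it is done.

```bash
mkdir -p pics
cat > h.py <<'E'
import numpy as np, cv2
from bench import robot
from scipy.spatial.transform import Rotation as R
def snap(n,f):
    c=robot.camera(n); cv2.imwrite('pics/'+f,c['image']); return c
def ray(c,uv,z):
    K=np.array(c['camera_matrix']);d=np.array(c['rotation'])@np.linalg.solve(K,[uv[0],uv[1],1.])
    e=np.array(c['eye']); return e+d*(z-e[2])/d[2]
def proj(c,p):
    q=np.array(c['camera_matrix'])@(np.array(c['rotation']).T@(np.array(p)-np.array(c['eye']))); return q[:2]/q[2]
E
python3 - <<'E'
from h import *
for n in('top','scene'):
    c=snap(n,n+'0.png'); print(n,c['eye'],np.round(c['rotation'],3).tolist(),np.round(c['camera_matrix'],1).tolist())
s=robot.read_state(); print(s['clock'],s['tool_pos'],s['tcp_rot'],R.from_rotvec(s['tcp_rot']).as_matrix().round(3))
E
```

```text
top [0.46953158 0.04778198 1.09113566] [-2.144, 2.21, -0.086] [[500.2, 0.0, 318.1], [0.0, 500.2, 242.9], [0.0, 0.0, 1.0]]
scene [ 1.16956031 -0.07017593  0.99325719] [-2.087, -1.625, 0.506] [[537.8, 0.0, 315.1], [0.0, 537.8, 242.0], [0.0, 0.0, 1.0]]
0.1 [ 0.26421663 -0.56581151  0.2303262 ] [ 6.80346290e-01 -3.06652134e+00 -3.02566345e-03] [[-0.906 -0.423 -0.001]
 [-0.423  0.906  0.002]
 [ 0.     0.002 -1.   ]]
```

View pics/top0.png

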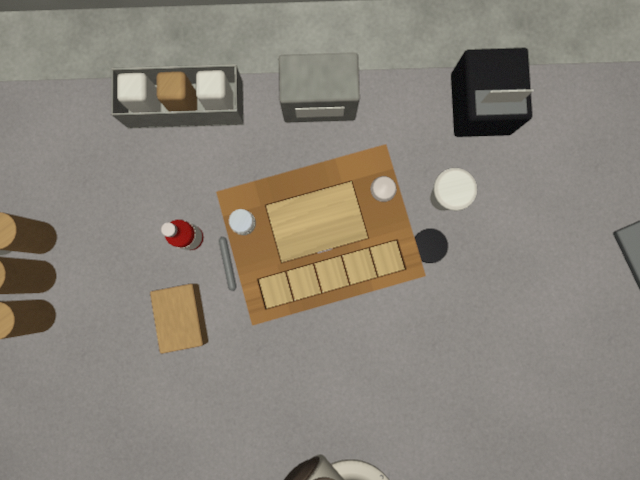

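View pics/scene0.png

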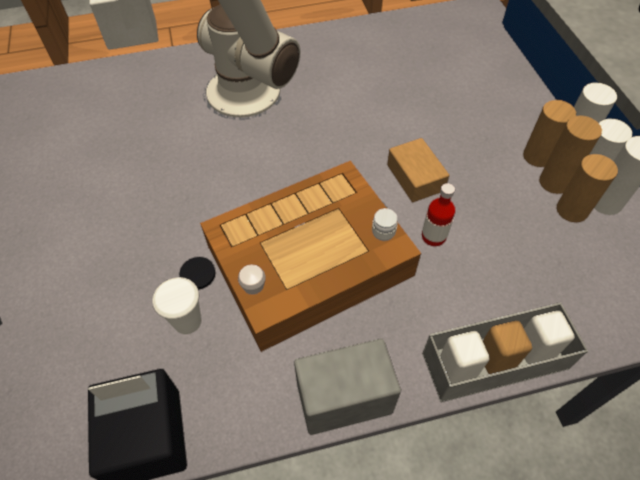

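The top view shows the slat row from (262,293) to (402,255), the hatch centred on (317,222), the tin at (241,221) and the pot at (384,188). Next I'll measure the slats and hatch with a mask.

```bash
sed -i "s/np.array(c\['rotation'\])/R.from_rotvec(c['rotation']).as_matrix()/g" h.py
python3 - <<'E'
from h import *
c=robot.camera('top'); im=c['image']
print(im[222,317],im[291,276],im[170,300],im[300,180])
m=(im[:,:,0]>85)&(im[:,:,2].astype(int)-im[:,:,0]>30); m=m.astype(np.uint8)*255
m[:140]=0;m[:,:210]=0;m[330:]=0
m=cv2.morphologyEx(m,cv2.MORPH_OPEN,np.ones((3,3)))
for k in cv2.findContours(m,cv2.RETR_EXTERNAL,cv2.CHAIN_APPROX_SIMPLE)[0]:
    if cv2.contourArea(k)<150: continue
    b=cv2.boxPoints(cv2.minAreaRect(k)); P=np.array([ray(c,p,.09) for p in b])[:,:2]
    print(cv2.contourArea(k),'ctr',P.mean(0).round(4),'sides',np.linalg.norm(P[1]-P[0]).round(3),np.linalg.norm(P[2]-P[1]).round(3),'ang',np.degrees(np.arctan2(*(P[1]-P[0])[::-1])).round(1))
for n,p in dict(cab0=(218,191),cab1=(386,146),cab2=(425,275),cab3=(252,324)).items(): print(n,ray(c,p,.09).round(3))
for n,p,z in(('tin',(241,221),.14),('pot',(384,188),.138),('sauce',(169,230),.17),('cup',(455,189),.113)): print(n,ray(c,p,z).round(3))
E
```

```text
[122 175 200] [119 171 194] [ 60 105 144] [ 97 143 175]
746.5 ctr [0.4618 0.1386] sides 0.053 0.06 ang -76.5
755.0 ctr [0.4759 0.0825] sides 0.055 0.06 ang -76.2
753.5 ctr [0.49   0.0264] sides 0.054 0.06 ang -75.8
755.5 ctr [ 0.5044 -0.0296] sides 0.055 0.06 ang -75.0
748.5 ctr [ 0.5184 -0.086 ] sides 0.055 0.06 ang -75.3
5081.5 ctr [0.5965 0.0528] sides 0.181 0.121 ang -75.9
cab0 [0.664 0.251 0.09 ]
cab1 [ 0.747 -0.094  0.09 ]
cab2 [ 0.482 -0.161  0.09 ]
cab3 [0.395 0.187 0.09 ]
tin [0.595 0.197 0.14 ]
pot [ 0.651 -0.08   0.138]
sauce [0.578 0.326 0.17 ]
cup [ 0.649 -0.223  0.113]
```

```bash
python3 -m inch '{"translation":[[0,0,0],[0,0,0],[-0.023,0.025,0],[-0.023,0.025,0],[-0.023,0.025,0],[-0.023,0.025,0],[-0.023,0.025,0],[-0.023,0.025,0]],"turn":[[0,0,5.5],[0,0,5.5],[0,0,0],[0,0,0],[0,0,0],[0,0,0],[0,0,0],[0,0,0]],"grip":[0,0,0,0,0,0,0,0]}'
python3 -m inch '{"translation":[[-0.023,0.025,0],[-0.023,0.025,0],[-0.023,0.025,0],[-0.023,0.025,0],[-0.023,0.025,0],[-0.023,0.025,0],[-0.023,0.025,0],[-0.023,0.025,0]],"turn":[[0,0,0],[0,0,0],[0,0,0],[0,0,0],[0,0,0],[0,0,0],[0,0,0],[0,0,0]],"grip":[0,0,0,0,0,0,0,0]}'
cat > d.py <<'E'
import sys
from h import *
S=np.array([[.5184,-.086],[.5043,-.0298],[.490,.0264],[.476,.0825],[.4618,.1386]])
s=robot.read_state();M=R.from_rotvec(s['tcp_rot']).as_matrix();p=np.array(s['tool_pos'])
print('t',s['clock'],'p',p.round(4),'F',np.round(s['contact_force'],2),'yaw y',np.degrees(np.arctan2(M[1,1],M[0,1])).round(2),'z',M[:,2].round(3),'w',s['grip_width'])
print('to slots',[(M.T@(np.r_[q,.09]-p)).round(4).tolist() for q in S])
E
python3 d.py
```

```text
clock: 0.95
tool_pos: [0.3622, -0.3859, 0.2311]
tcp_rot: [0.383, -3.118, -0.001]
contact_force: [0.6, -0.4, 0.5]
grip_width: -0.0
grip_force: 0.0
clock: 1.75
tool_pos: [0.4923, -0.1473, 0.2312]
tcp_rot: [0.384, -3.118, -0.0]
contact_force: [0.2, -0.4, -0.1]
grip_width: -0.0001
grip_force: 0.0
t 1.75 p [ 0.4923 -0.1473  0.2312] F [ 0.22 -0.36 -0.13] yaw y 104.03 z [-0.  0. -1.] w -0.00010055631640741022
to slots [[-0.0403, 0.0531, 0.1412], [-0.0402, 0.1111, 0.1412], [-0.04, 0.169, 0.1412], [-0.04, 0.2269, 0.1412], [-0.0398, 0.2847, 0.1412]]
```

```bash
python3 -m inch '{"translation":[[-0.02,0.025,0.03],[-0.02,0.025,0.03],[0,0,0.03],[0,0,0.03],[0,0,0.01],[0,0,0]],"turn":[[0,0,0],[0,0,0],[0,0,0],[0,0,0],[0,0,0],[0,0,0]],"grip":[0,0,0,0,0,0]}'; python3 d.py
```

```text
clock: 2.35
tool_pos: [0.5177, -0.0907, 0.1]
tcp_rot: [0.383, -3.114, 0.0]
contact_force: [0.8, -0.2, 0.2]
grip_width: 0.0002
grip_force: 0.0
t 2.35 p [ 0.5177 -0.0907  0.1   ] F [ 0.77 -0.24  0.24] yaw y 104.02 z [-0.004 -0.001 -1.   ] w 0.000194381429138124
to slots [[-0.0018, 0.0043, 0.01], [-0.0018, 0.0623, 0.01], [-0.0015, 0.1203, 0.01], [-0.0015, 0.1781, 0.0101], [-0.0013, 0.236, 0.0101]]
```

Run:
```python
from h import *
c=snap('top','t1.png'); im=c['image'][130:340,190:440]; cv2.imwrite('pics/t1c.png',cv2.resize(im,None,fx=2.8,fy=2.8))
```

```text
(no output)
```

View pics/t1c.png

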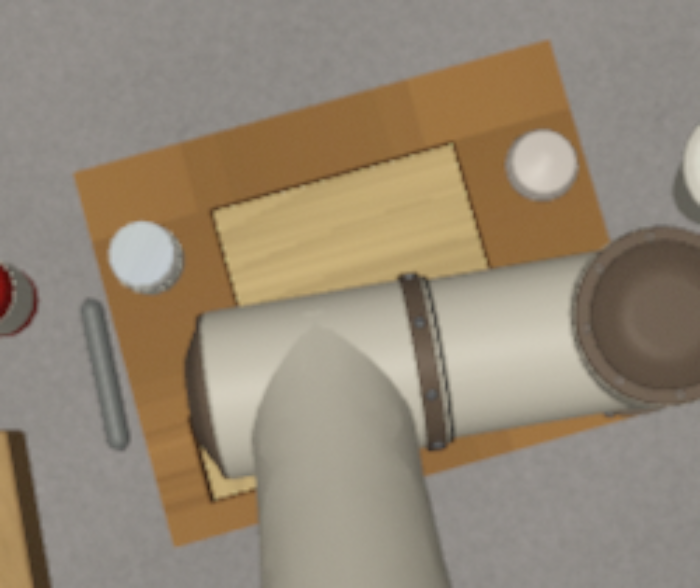

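The arm now hides the slats from above, with the hatch still shut and the tin and pot undisturbed. The pose readings put the tip over slot 0, so I'll feel there.

```bash
python3 -m inch '{"translation":[[-0.002,0.004,0.005],[0,0,0.003],[0,0,0.001],[0,0,0.001],[0,0,0.001],[0,0,0.001],[0,0,0]],"turn":[[0,0,0],[0,0,0],[0,0,0],[0,0,0],[0,0,0],[0,0,0],[0,0,0]],"grip":[0,0,0,0,0,0,0]}'; python3 d.py
```

```text
clock: 3.1
tool_pos: [0.5198, -0.0862, 0.0901]
tcp_rot: [-0.384, 3.118, -0.0]
contact_force: [-1.1, 0.6, 4.0]
grip_width: 0.0001
grip_force: 2.3
t 3.1 p [ 0.5198 -0.0862  0.0901] F [-1.13  0.59  4.01] yaw y 104.04 z [ 0. -0. -1.] w 0.000135504879351103
to slots [[0.0013, 0.0005, 0.0001], [0.0013, 0.0584, 0.0001], [0.0016, 0.1164, 0.0001], [0.0015, 0.1743, 0.0001], [0.0017, 0.2321, 0.0001]]
```

Slot 0 holds 4 N with no travel, so it is solid. Next one.

```bash
python3 -m inch '{"translation":[[0,0,-0.012],[0.001,0.029,0],[0,0.029,0],[0,0,0.004],[0,0,0.004],[0,0,0.002],[0,0,0.002],[0,0,0]],"turn":[[0,0,0],[0,0,0],[0,0,0],[0,0,0],[0,0,0],[0,0,0],[0,0,0],[0,0,0]],"grip":[0,0,0,0,0,0,0,0]}'; python3 d.py
```

```text
clock: 3.9
tool_pos: [0.5047, -0.0307, 0.0901]
tcp_rot: [0.383, -3.118, 0.0]
contact_force: [-2.1, 1.3, 6.9]
grip_width: -0.0001
grip_force: 3.4
t 3.9 p [ 0.5047 -0.0307  0.0901] F [-2.13  1.31  6.92] yaw y 103.99 z [-0. -0. -1.] w -7.428279762184492e-05
to slots [[0.0001, -0.057, 0.0001], [0.0002, 0.0009, 0.0001], [0.0005, 0.0589, 0.0001], [0.0005, 0.1167, 0.0001], [0.0007, 0.1746, 0.0001]]
```

Slot 1 is solid too.

```bash
python3 -m inch '{"translation":[[0,0,-0.012],[0,0.03,0],[0,0.029,0],[0,0,0.004],[0,0,0.004],[0,0,0.002],[0,0,0.002],[0,0,0]],"turn":[[0,0,0],[0,0,0],[0,0,0],[0,0,0],[0,0,0],[0,0,0],[0,0,0],[0,0,0]],"grip":[0,0,0,0,0,0,0,0]}'; python3 d.py
```

```text
clock: 4.7
tool_pos: [0.4903, 0.0263, 0.0901]
tcp_rot: [0.382, -3.117, 0.001]
contact_force: [-3.5, 0.7, 7.6]
grip_width: -0.0001
grip_force: 4.0
t 4.7 p [0.4903 0.0263 0.0901] F [-3.5   0.72  7.65] yaw y 103.97 z [-0.001 -0.001 -1.   ] w -7.165314898437066e-05
to slots [[-0.0002, -0.1157, 0.0001], [-0.0001, -0.0578, 0.0001], [0.0002, 0.0002, 0.0001], [0.0003, 0.058, 0.0], [0.0005, 0.1159, 0.0]]
```

Slot 2 is solid as well.

```bash
python3 -m inch '{"translation":[[0,0,-0.012],[0,0.029,0],[0,0.029,0],[0,0,0.004],[0,0,0.004],[0,0,0.002],[0,0,0.002],[0,0,0]],"turn":[[0,0,0],[0,0,0],[0,0,0],[0,0,0],[0,0,0],[0,0,0],[0,0,0],[0,0,0]],"grip":[0,0,0,0,0,0,0,0]}'; python3 d.py
```

```text
clock: 5.5
tool_pos: [0.4762, 0.0826, 0.089]
tcp_rot: [0.382, -3.117, 0.001]
contact_force: [-0.3, 0.0, -0.1]
grip_width: 0.0003
grip_force: 0.3
t 5.5 p [0.4762 0.0826 0.089 ] F [-0.32  0.01 -0.13] yaw y 103.96 z [-0.001 -0.001 -1.   ] w 0.00034451336695352357
to slots [[-0.0003, -0.1738, -0.0009], [-0.0002, -0.1158, -0.001], [0.0001, -0.0578, -0.001], [0.0002, -0.0, -0.001], [0.0004, 0.0578, -0.001]]
```

Slot 3 gives: the tip is 1 mm below flush with little force. Pressing slowly.

```bash
python3 -m inch '{"translation":[[0,0,0.001],[0,0,0.001],[0,0,0.001],[0,0,0.001],[0,0,0.001],[0,0,0.001],[0,0,0.001],[0,0,0]],"turn":[[0,0,0],[0,0,0],[0,0,0],[0,0,0],[0,0,0],[0,0,0],[0,0,0],[0,0,0]],"grip":[0,0,0,0,0,0,0,0]}'; python3 d.py
```

```text
clock: 6.3
tool_pos: [0.4764, 0.0834, 0.0824]
tcp_rot: [-0.384, 3.118, -0.0]
contact_force: [0.5, -3.6, 4.9]
grip_width: 0.0001
grip_force: 2.4
t 6.3 p [0.4764 0.0834 0.0824] F [ 0.47 -3.6   4.91] yaw y 104.04 z [ 0. -0. -1.] w 0.00013037956520739303
to slots [[0.0004, -0.1745, -0.0076], [0.0004, -0.1166, -0.0076], [0.0007, -0.0586, -0.0076], [0.0006, -0.0008, -0.0076], [0.0008, 0.0571, -0.0077]]
```

```bash
python3 -m inch '{"translation":[[0,0,0.001],[0,0,0],[0,0,0],[0,0,0],[0,0,0],[0,0,0]],"turn":[[0,0,0],[0,0,0],[0,0,0],[0,0,0],[0,0,0],[0,0,0]],"grip":[0,0,0,0,0,0]}'; python3 -c "
from h import *
c=snap('scene','s1.png'); cv2.imwrite('pics/s1c.png',cv2.resize(c['image'][100:380,130:480],None,fx=2,fy=2))"
```

```text
clock: 6.9
tool_pos: [0.4764, 0.0834, 0.082]
tcp_rot: [-0.384, 3.118, -0.0]
contact_force: [-1.4, -2.7, 9.0]
grip_width: 0.0001
grip_force: 4.4
```

View pics/s1c.png

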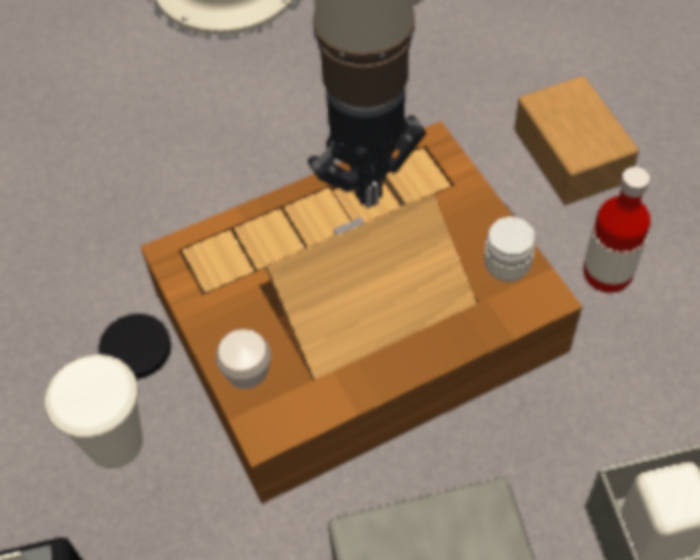

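The hatch stands ajar, with its free edge running from about (270,262) to (437,197) in the crop. The tin and pot are untouched. I'll lift off, shift to the hatch middle and come up to the edge with the tip below it.

```bash
python3 -m inch '{"translation":[[0,0,-0.016],[0,0,-0.016],[0,-0.019,-0.018],[0,-0.019,0],[0,-0.019,0],[-0.02,0,0],[-0.02,0,0],[-0.01,0,0]],"turn":[[0,0,0],[0,0,0],[0,0,0],[0,0,0],[0,0,0],[0,0,0],[0,0,0],[0,0,0]],"grip":[0,0,0,0,0,0,0,0]}'; python3 d.py
```

```text
clock: 7.75
tool_pos: [0.5398, 0.041, 0.1306]
tcp_rot: [-0.383, 3.118, 0.001]
contact_force: [-0.6, 0.1, -0.4]
grip_width: 0.0
grip_force: 0.0
t 7.75 p [0.5398 0.041  0.1306] F [-0.55  0.1  -0.4 ] yaw y 104.0 z [ 0.     0.001 -1.   ] w 4.2680968441326045e-05
to slots [[0.0516, -0.1181, 0.0405], [0.0516, -0.0602, 0.0405], [0.0519, -0.0022, 0.0406], [0.0519, 0.0556, 0.0406], [0.0521, 0.1135, 0.0407]]
```

```bash
python3 -m inch '{"translation":[[-0.005,0,0],[-0.005,0,0],[-0.004,0,0],[-0.004,0,-0.004],[-0.004,0,-0.004],[-0.004,0,-0.004],[-0.004,0,-0.004],[-0.004,0,-0.004]],"turn":[[0,0,0],[0,0,0],[0,0,0],[0,0,0],[0,0,0],[0,0,0],[0,0,0],[0,0,0]],"grip":[0,0,0,0,0,0,0,0]}'; python3 -c "
from h import *
c=snap('scene','s2.png'); cv2.imwrite('pics/s2c.png',cv2.resize(c['image'][100:380,130:480],None,fx=2,fy=2))"
```

```text
clock: 8.55
tool_pos: [0.5698, 0.0481, 0.1517]
tcp_rot: [0.383, -3.115, 0.0]
contact_force: [-2.8, -0.1, 3.4]
grip_width: 0.0002
grip_force: 1.6
```

View pics/s2c.png

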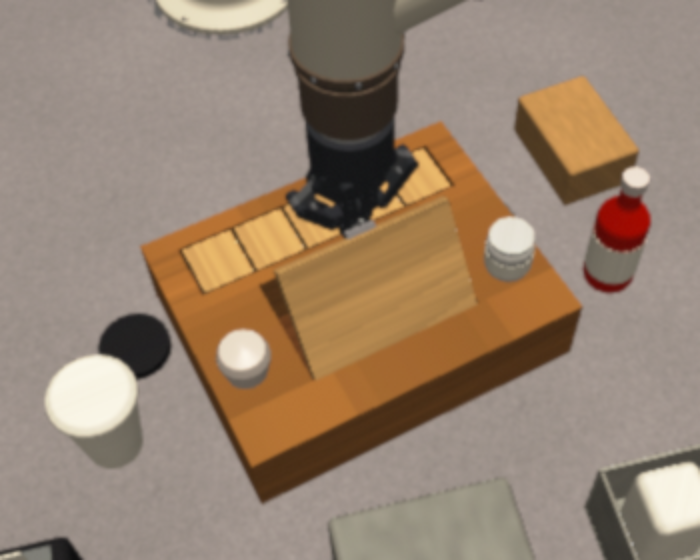

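The fingers are behind the free edge (340,235) and the hatch is rising, at about 4 N. Continue.

```bash
python3 -m inch '{"translation":[[-0.004,0,-0.003],[-0.004,0,-0.003],[-0.004,0,-0.003],[-0.004,0,-0.002],[-0.004,0,-0.002],[-0.004,0,-0.002],[-0.004,0,-0.002],[-0.004,0,-0.002]],"turn":[[0,0,0],[0,0,0],[0,0,0],[0,0,0],[0,0,0],[0,0,0],[0,0,0],[0,0,0]],"grip":[0,0,0,0,0,0,0,0]}'
python3 -m inch '{"translation":[[-0.004,0,-0.002],[-0.004,0,-0.001],[-0.004,0,-0.001],[-0.004,0,-0.001],[-0.004,0,0],[-0.004,0,0],[-0.004,0,0],[-0.004,0,0]],"turn":[[0,0,0],[0,0,0],[0,0,0],[0,0,0],[0,0,0],[0,0,0],[0,0,0],[0,0,0]],"grip":[0,0,0,0,0,0,0,0]}'; python3 d.py
```

```text
clock: 9.4
tool_pos: [0.603, 0.0563, 0.1703]
tcp_rot: [0.383, -3.118, 0.0]
contact_force: [-0.6, -0.8, -0.3]
grip_width: 0.0001
grip_force: 0.2
clock: 10.2
tool_pos: [0.634, 0.0641, 0.1752]
tcp_rot: [-0.384, 3.118, 0.0]
contact_force: [0.0, -0.1, 0.5]
grip_width: 0.0002
grip_force: 0.1
t 10.2 p [0.634  0.0641 0.1752] F [ 0.05 -0.12  0.49] yaw y 104.02 z [-0.  0. -1.] w 0.00016356165676164987
to slots [[0.1485, -0.1176, 0.0852], [0.1486, -0.0597, 0.0852], [0.1488, -0.0017, 0.0852], [0.1488, 0.0562, 0.0852], [0.149, 0.114, 0.0852]]
```

```bash
python3 -m inch '{"translation":[[-0.004,0,0],[-0.004,0,0],[-0.004,0,0],[-0.004,0,0],[-0.004,0,0],[-0.003,0,0],[0,0,0],[0,0,0]],"turn":[[0,0,0],[0,0,0],[0,0,0],[0,0,0],[0,0,0],[0,0,0],[0,0,0],[0,0,0]],"grip":[0,0,0,0,0,0,0,0]}'; python3 -c "
from h import *
c=snap('scene','s3.png'); cv2.imwrite('pics/s3c.png',cv2.resize(c['image'][100:380,130:480],None,fx=2,fy=2))"
```

```text
clock: 11.0
tool_pos: [0.656, 0.0696, 0.1753]
tcp_rot: [0.384, -3.118, -0.0]
contact_force: [-0.5, 0.6, -0.1]
grip_width: -0.0001
grip_force: 0.0
```

View pics/s3c.png

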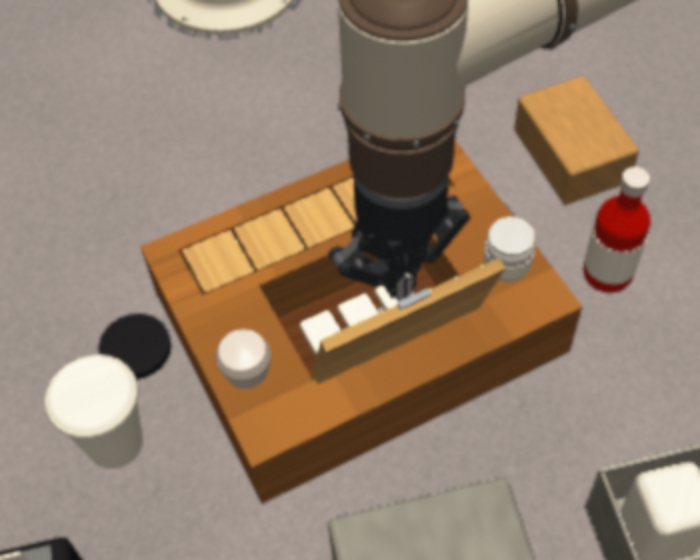

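The hatch is past upright; its edge runs from (325,345) to (500,265) and the fingers are clear of it. Backing off and up.

```bash
python3 -m inch '{"translation":[[0.02,0,0],[0.02,0,-0.02],[0.03,0,-0.03],[0.03,0,-0.03],[0.03,0,-0.03],[0.03,0,-0.03],[0.03,0,-0.02],[0.02,0,0]],"turn":[[0,0,0],[0,0,0],[0,0,0],[0,0,0],[0,0,0],[0,0,0],[0,0,0],[0,0,0]],"grip":[0,0,0,0,0,0,0,0]}'
python3 -m inch '{"translation":[[0,0,0],[0,0,0],[0,0,0],[0,0,0],[0,0,0],[0,0,0],[0,0,0],[0,0,0]],"turn":[[0,0,0],[0,0,0],[0,0,0],[0,0,0],[0,0,0],[0,0,0],[0,0,0],[0,0,0]],"grip":[0,0,0,0,0,0,0,0]}'
python3 -c "
from h import *
a=snap('scene','s4.png');cv2.imwrite('pics/s4c.png',cv2.resize(a['image'][100:380,130:480],None,fx=2,fy=2))
C=R.from_rotvec(a['rotation'])
h=np.array([.655,.067,.084]);cx=np.array([.970,.2425,0]);cy=np.array([-.2425,.970,0])
for t in(1.57,1.7,1.85):
    e=h-.12*np.cos(t)*cx+[0,0,.12*np.sin(t)]
    print(t,[((proj(a,e+s*.09*cy)-[130,100])*2).round(0).tolist() for s in(-1,1)])
"
```

```text
clock: 11.85
tool_pos: [0.4517, 0.0182, 0.3393]
tcp_rot: [-0.383, 3.11, 0.002]
contact_force: [0.9, 0.7, -0.5]
grip_width: -0.0
grip_force: 0.0
clock: 12.65
tool_pos: [0.4523, 0.0187, 0.3352]
tcp_rot: [0.384, -3.118, 0.0]
contact_force: [-0.0, -0.2, -0.2]
grip_width: -0.0
grip_force: 0.0
1.57 [[303.0, 315.0], [481.0, 234.0]]
1.7 [[311.0, 329.0], [490.0, 247.0]]
1.85 [[320.0, 347.0], [500.0, 264.0]]
```

View pics/s4c.png

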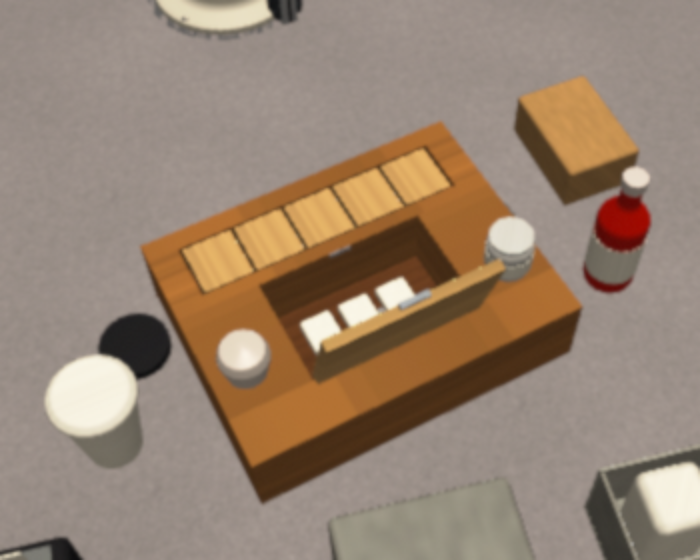

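The hatch edge, from (323,345) to (500,264), matches the 1.85 rad prediction. The slats are flush, the things around are in place and the arm is clear.

```bash
python3 -c "
from bench import robot
print(robot.close_job())"
```

```text
the job is handed in; nothing more can be done
None
```

The job is handed in, with no verdict shown: slot 3 was the catch, and the last picture shows the hatch leaning open on its stop (about 1.85 rad), the slats flush, nothing visibly moved and the arm clear.

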